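# Find the rocking corner of an imaging unit and press its shim flat

### The job

The well-plate imaging unit rocks on its four feet. Press down on the lugs at its corners, one after another, until you find the corner that gives, then press the tongue-shaped shim that sticks out from under that corner fully flat. Leave the other three shims standing, do not lift or shift the unit, leave the things around it alone, and finish clear of everything.

Things in the scene. Friction and masses are not known exactly. Their poses are not given: they have to be found in the camera images.
- mat: Black rubber mat 310 x 290 x 4 mm fixed to the bench, with four identical steel feet standing on it. Origin: centre of its underside, z up; its x axis points roughly away from the robot, y to the left. Its top is 4 mm above the bench.
- unit: Well-plate imaging unit, 2.4 to 3.8 kg, loose on four feet: aluminium base plate 10 mm thick (174 x 124 mm) with a white housing, black stage and well plate (160 x 110 mm) up to 62 mm above the plate's underside. Two lugs on each side, 44 mm wide in x, reach y = +-120 mm. Origin: centre of the plate's underside, 28 mm above the bench; axes as the mat's. Not to be lifted or shifted.
- shim_r (a joint): Shim of the corner that rocks (which corner must be found). Every shim is a 4 mm thick steel tongue hinged on its foot, coming out from under its lug on the lug's -x side (towards the robot), slanting up and ending in a 26 x 28 mm thumb pad. Reads 0 fully up, 0.40 rad flat; starts at 0 to 0.05 and stays where left. About 6 N at the thumb pad presses it down onto a hard stop.
- shim_f1 (a joint): Shim of a firm corner (which one is not told), same look and motion as shim_r; leave it up. For all shims: the thumb pad's centre lies 63 mm (up) to 67 mm (flat) to -x of its lug's centre, at the same y, in the unit's frame; its top is 43 mm above the bench when up, 28 mm when flat. Hinge axis along y, 27 mm to -x of the lug's centre, 26 mm above the bench.
- shim_f2 (a joint): Shim of another firm corner (which one is not told), same look and motion as shim_r; leave it up. When flat, a shim's inner end fills the gap under its lug, so that a rocking corner becomes firm.
- shim_f3 (a joint): Shim of the third firm corner (which one is not told), same look and motion as shim_r; leave it up.
- lug_near_left (a point): Centre of the top face of the near left lug (near as seen from the robot, left is +y), 65 mm and 100 mm from the unit's centre in its x and y, 37.5 mm above the bench at rest; moves with the unit. One lug of the four gives: pressed at its centre it starts to sink at about 3 N and is 4 mm down, on its stop, at about 4.5 N; it springs back. The other three do not sink.
- lug_near_right (a point): Centre of the top face of the near right lug (near as seen from the robot, left is +y), 65 mm and 100 mm from the unit's centre in its x and y, 37.5 mm above the bench at rest; moves with the unit. One lug of the four gives: pressed at its centre it starts to sink at about 3 N and is 4 mm down, on its stop, at about 4.5 N; it springs back. The other three do not sink.
- lug_far_left (a point): Centre of the top face of the far left lug (far as seen from the robot, left is +y), 65 mm and 100 mm from the unit's centre in its x and y, 37.5 mm above the bench at rest; moves with the unit. One lug of the four gives: pressed at its centre it starts to sink at about 3 N and is 4 mm down, on its stop, at about 4.5 N; it springs back. The other three do not sink.
- lug_far_right (a point): Centre of the top face of the far right lug (far as seen from the robot, left is +y), 65 mm and 100 mm from the unit's centre in its x and y, 37.5 mm above the bench at rest; moves with the unit. One lug of the four gives: pressed at its centre it starts to sink at about 3 N and is 4 mm down, on its stop, at about 4.5 N; it springs back. The other three do not sink.
- jar: Bystander: small closed jar, 44 mm across, 70 mm tall, standing left of the mat. Origin: centre of its underside.
- slide_box: Bystander: slide box 80 x 35 x 28 mm lying right of the mat. Origin: centre of its underside.
- driver: Bystander: screwdriver lying beyond the mat, across the view. Origin: on its underside.

How it is judged (in metres and radians):
On the way, in this order (a step that is already met when the one before it is completed fails the run):
1. the rocking corner's lug is pressed down by more than 2.5 mm, its shim still up (((z of lug_near_left in the frame of mat below 0.035 m and contact force between the fingers and unit above 1 N) or (z of lug_near_right in the frame of mat below 0.035 m and contact force between the fingers and unit above 1 N) or (z of lug_far_left in the frame of mat below 0.035 m and contact force between the fingers and unit above 1 N) or (z of lug_far_right in the frame of mat below 0.035 m and contact force between the fingers and unit above 1 N)) and value of joint shim_r below 0.15 rad), for 0.1 s.
2. that corner's shim is pressed flat (value of joint shim_r above 0.34 rad), for 0.2 s.
At the end, for the whole second after the job is handed in: The shim of the rocking corner is flat (within 0.06 rad of its 0.40 rad stop), the other three are still up (below 0.15 rad), the unit stands level (within 0.015 rad) and at rest within 12 mm of where it stood, and the bystanders are within 20 mm of where they were (value of joint shim_r above 0.34 rad and value of joint each of shim_f1, shim_f2, shim_f3 below 0.15 rad and angle between unit's own z axis and vertical below 0.015 rad and distance of unit from where it was at the start of the episode below 0.012 m and linear speed of unit below 0.01 m/s and distance of each of jar, slide_box, driver from where it was at the start of the episode below 0.02 m); the robot touches nothing.
It fails at once if a firm corner's shim is pressed down (past 0.2 rad) (value of joint any of shim_f1, shim_f2, shim_f3 above 0.2 rad).
It fails at once if the unit is lifted (its centre more than 6 mm up), tipped (past 0.08 rad) or shifted (more than 15 mm) (z of unit in the frame of mat above 0.034 m or angle between unit's own z axis and vertical above 0.08 rad or distance of unit from where it was at the start of the episode above 0.015 m).
It fails at once if a bystander is displaced by more than 20 mm (distance of any of jar, slide_box, driver from where it was at the start of the episode above 0.02 m).
It also fails if it takes over 64 s, if anything falls off the work surface, if the arm or the gripper's body presses on something with over 40 N, if the wrist force passes 120 N, or if a joint passes its speed limit or range.

### The arm

A 6-joint arm with a two-finger parallel gripper is mounted at the origin on the work surface. World frame = base frame: x ahead of the robot, y to its left, z up, the work surface at z = 0. Lengths are in mm, angles in rad, forces in N, time in s.
With the tool pointing down it reaches from about 325 to 900 mm from the base axis. Payload 6.1 kg.
Tool frame: the origin (TCP) lies between the finger pads; the fingertips stand 17 mm ahead of it and the grasp point (between the pads) lies 2 mm behind it (r.tcp_to_tips is the distance from the TCP to the fingertips, in mm); z points along the fingers, y is the direction in which the jaws open and shut (so a half turn about z gives the same grasp; the last joint's range is limited). The gripper opens to 85 mm and grips with 20 to 120 N. Pads are 22 mm wide; open, the fingers measure 114 mm over their backs; the gripper's body (76 mm by 85 mm) begins 54 mm behind the grasp point. The pads swing forward as they close: fully open they stand 13 mm farther back than shut.
Start: joints at [1.04, 0.22, 1.526, -0, 1.395, -0.126], TCP at [246.145, 574.481, 248.3] pointing down, gripper open.
Joint ranges: [-2.98, 2.98], [-0.91, 2.08], [0.09, 2.57], [-1.24, 4.39], [0.2, 2.65], [-2.68, 2.68]. Speed limits (rad/s): [2.57, 2.57, 3.01, 3.14, 3.14, 3.14].

### API

Orientations are given as a unit quaternion [w, x, y, z].
In Python, from cell import r gives the robot as it stands.
- The arm moves only by the tool carry_out, never from a script. Its argument "series" is one flat list of numbers, 4 for each row, row after row: the shift along the tool's x, y, z in mm, then the turn about the tool's z in rad. A call has 1 to 20 rows; each row shifts and turns the commanded pose from where the row before left it, along the tool's axes as they then stand; what a row does not reach is not made up. A row lasts 1/8 s, in which the tool goes at most 62.5 mm and 10.7 degrees, less where a joint would pass 70% of its speed; a pose out of reach is approached as far as the arm can. A call with a gripper value outside its range is refused whole. "hand" is the finger opening in mm, from 0 to 85.4, set as the call begins (left out, the last holds). The fingers move at their own pace and stop on an object; "grip_force" is the grip in N (left out, the last holds). Time passes only in rows, so rows that do not move let the fingers close. It gives the time, the measured TCP pose, the force and the opening at its end, in the units of the state.
- r.get_state(): the state, without advancing time (a new reading comes with each control period).
- r.snapshot(name): name is "scene" or "side" or "wrist"; returns the picture (400x640x3 uint8, red, green, blue); there is no depth.
- r.camera_info(name): a dict with "fx", "fy", "cx", "cy" (pixels), "k1" (the pictures are not rectified: a ray, as slopes to the right and down, at radius r is drawn at 1 + k1 r^2 times it, then the intrinsics apply), "extrinsics" (4x4, takes a point from world to camera coordinates). Camera axes: x right, y down, z forward; pixel columns grow to the right and rows downward; lengths in mm; the calibration is good to about 2 mm. A picture is of the moment at which its call begins: read the wrist's pose just before it. camera_info takes no time and is no camera call; for the wrist camera it gives the pose at the moment of the call.
- r.finish_job(): hands the job in, once; it reports no verdict.
Trained networks look in the newest picture that a camera, given by its name, has taken for a name from the list of things; names that differ only in an ending like _2 or _b are one class to them, and where a whole thing is asked for, a point or a joint stands for the part that bears it (a point fixed in the world has none). Each returns a list of dicts, best first, with "conf" (0 to 1); they miss things now and then, are a little off and sometimes report something else, mostly with a low value. They report only what shows in the picture. A call takes as long as a camera call.
- r.search_frame(target, camera): "rect" ([left, top, right, bottom] in pixels, round what is visible of it).
- r.masks_of(target, camera): "mask" (400x640 bool, what is visible of it) and "rect" ([left, top, right, bottom] in pixels, round what is visible of it).
- r.spot_point(target, camera): "at" ([row, column] in pixels: a listed point, or the origin of a listed thing).
The state is a dict: "clock": time; "joint_pos": joint angles; "qd": joint speeds; "tau": joint torques, N m; "ee_pos": TCP position; "orientation": TCP orientation; "ft_force": force on the tool from outside, world axes, zero at the start; "wrist_torque": the same for the moment, N m; "finger_gap": finger opening in mm.
Only numpy, scipy, OpenCV 4.12 (cv2) and the standard library are available. Lean on these libraries where they do the work, as an engineer would, in place of code of your own. Each camera call takes 0.05 s, during which the arm holds its last target. There are 200 camera calls.

## Working session

There is one attempt and no reset: what is moved stays moved. The work goes in short steps, Python scripts to look and compute and a tool call to move; the robot and the scene stay as the last step left them, time stands still between calls to the robot, and variables do not carry over. Pictures are saved under pics/ and viewed, about 8 in all and at most 12, crops included, and the job is handed in when it is done.

Besides the shell and the picture viewer there is one more tool, called after "Emit:" by a JSON object that holds its "fn" and its "kwargs", one argument or row to a line. carry_out: Moves the arm, as the interface text tells. Its arguments: {"type":"object","properties":{"series":{"type":"array","items":{"type":"number"}},"hand":{"type":"number"},"grip_force":{"type":"number"}},"required":["series"]}

```bash
mkdir -p pics; ls; cat > h.py <<'E'
import numpy as np, cv2
from cell import r
def K(i): return np.array([[i['fx'],0,i['cx']],[0,i['fy'],i['cy']],[0,0,1.]])
def ray(i,u,v):
    p=cv2.undistortPoints(np.array([[[u,v]]],float),K(i),np.array([i['k1'],0,0,0]))[0,0]
    E=np.array(i['extrinsics']);R=E[:3,:3];return -R.T@E[:3,3], R.T@np.array([p[0],p[1],1])
def at_z(i,u,v,z):
    c,d=ray(i,u,v);return c+d*(z-c[2])/d[2]
def proj(i,P):
    E=np.array(i['extrinsics']);q=E[:3,:3]@np.array(P,float)+E[:3,3];s=q[:2]/q[2];s=s*(1+i['k1']*(s@s))
    return s[0]*i['fx']+i['cx'],s[1]*i['fy']+i['cy']
E
cat > a.py <<'E'
from h import *
s=r.get_state();print(s['clock'],s['ee_pos'],s['orientation'],s['ft_force'],s['finger_gap'])
for c in ('scene','side'):
    im=r.snapshot(c);cv2.imwrite(f'pics/{c}0.png',im[:,:,::-1]);i=r.camera_info(c)
    print(c,{k:i[k] for k in('fx','cx','cy','k1')},ray(i,320,200))
    for n in ['lug_near_left','lug_near_right','lug_far_left','lug_far_right']:
        for d in r.spot_point(n,c)[:2]:
            v,u=d['at'];print(n,d['conf'],(round(u),round(v)),at_z(i,u,v,37.5).round(1))
E
python3 a.py
```

```text
pics
0.0 [245.83791312 573.98993104 247.19023786] [-3.24802796e-04  2.01023349e-01  9.79585950e-01 -9.34678163e-04] [-0.38267908  0.36096569  0.05745358] 85.22244818429138
scene {'fx': 365.357898480636, 'cx': 314.3801269388314, 'cy': 197.13255115454157, 'k1': -0.06351397299331231} (array([1111.30125343, -337.50463304,  618.92852633]), array([-0.56420471,  0.45114707, -0.69169182]))
lug_near_left 0.7 (291, 185) [552.8  20.6  37.5]
lug_near_right 0.55 (207, 210) [ 497.  -175.    37.5]
lug_far_left 0.57 (317, 217) [675.5   2.2  37.5]
lug_far_left 0.3 (310, 299) [ 824.4 -134.3   37.5]
lug_far_right 0.83 (227, 252) [ 634.6 -198.4   37.5]
side {'fx': 373.9942652911913, 'cx': 322.7630693316368, 'cy': 194.89193740575894, 'k1': 0.023790494713496563} (array([266.87683137, 430.57807177, 548.52335982]), array([ 0.51206676, -0.5571719 , -0.65390231]))
lug_near_left 0.63 (353, 234) [553.8  23.4  37.5]
lug_near_right 0.72 (356, 239) [543.2  29.6  37.5]
lug_near_right 0.71 (427, 194) [ 515.6 -177.2   37.5]
lug_far_left 0.61 (316, 198) [678.8  -4.2  37.5]
lug_far_right 0.73 (427, 194) [ 514.8 -177.5   37.5]
lug_far_right 0.68 (389, 171) [ 624.1 -190.7   37.5]
```

View pics/scene0.png

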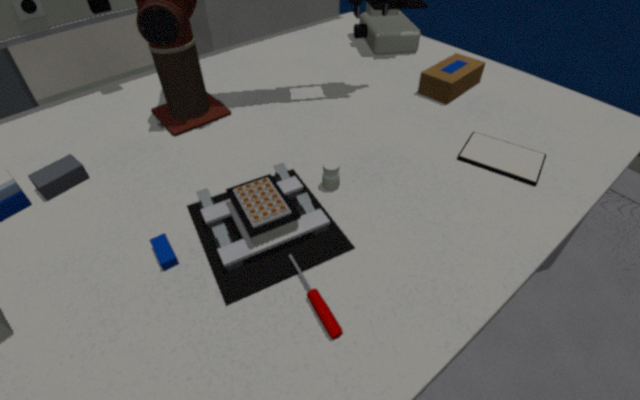

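View pics/side0.png

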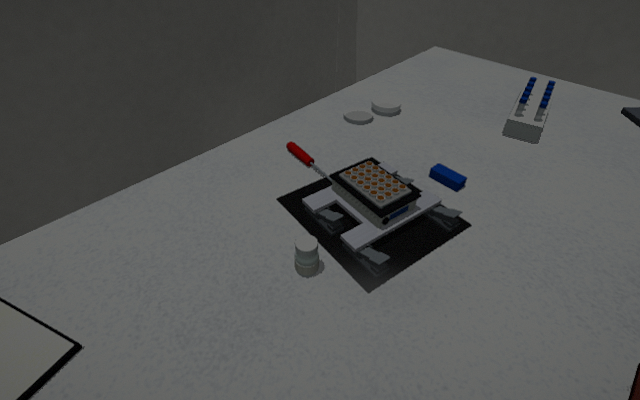

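The scene view shows the unit at about (260,215) px, the jar at (330,177), the slide box at (164,250) and the driver at (315,295). The side view agrees. The lug points fit a unit near (593,-87) with yaw about -0.16. I'll move above it for a wrist view.

Emit:
{"fn": "carry_out", "kwargs": {
  "series": [0,0,0,-0.12,0,0,0,-0.12,-30,-40,-5,0,-30,-40,-5,0,-30,-40,-5,0,-30,-40,-5,0,-30,-40,-5,0,-30,-40,-5,0,-30,-40,-5,0,-30,-40,-5,0,-30,-40,-5,0,-30,-40,-5,0,-30,-40,-5,0,-30,-40,-5,0,-30,-40,-5,0,-30,-40,-5,0,-30,-40,-5,0],
  "hand": 0
}}

```text
clock: 2.62
ee_pos: [592.2, -92.8, 323.7]
orientation: [0.0, 0.082, 0.997, 0.0]
ft_force: [-0.1, 0.3, 0.1]
finger_gap: 0.1
```

```bash
cat > b.py <<'E'
from h import *
import sys
s=r.get_state();print(s['clock'],s['ee_pos'],s['orientation'],s['ft_force'],s['finger_gap'])
c='wrist';i=r.camera_info(c);im=r.snapshot(c);cv2.imwrite(f'pics/{sys.argv[1]}.png',im[:,:,::-1])
print(ray(i,320,200))
for n in ['lug_near_left','lug_near_right','lug_far_left','lug_far_right','unit']:
    for d in r.spot_point(n,c)[:2]:
        v,u=d['at'];print(n,d['conf'],(round(u),round(v)),at_z(i,u,v,37.5 if n!='unit' else 28).round(1))
E
python3 b.py w1
```

```text
2.625 [592.22591684 -92.80488626 323.66572941] [2.57610114e-04 8.23955148e-02 9.96599675e-01 1.68268921e-05] [-0.11319722  0.31902034  0.14527891] 0.06369834375825276
(array([525.97831562, -81.05365606, 447.56733488]), array([ 0.24950161, -0.05336581, -0.96702452]))
lug_near_left 0.8 (401, 128) [546.5  26.1  37.5]
lug_near_right 0.97 (259, 125) [ 510.  -169.7   37.5]
lug_far_left 0.9 (393, 217) [677.2   1.7  37.5]
lug_far_right 0.74 (264, 212) [ 636.8 -190.9   37.5]
unit 0.83 (326, 173) [593.9 -87.7  28. ]
```

View pics/w1.png

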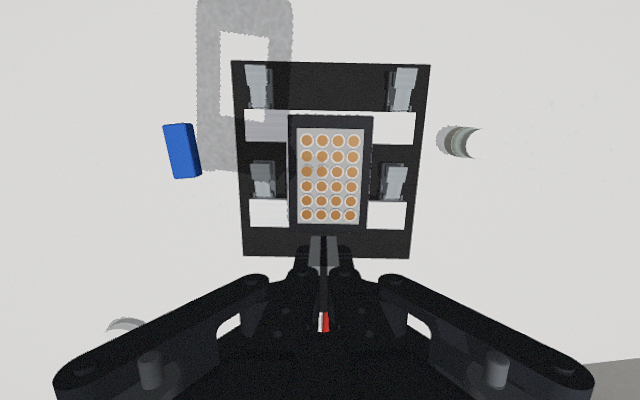

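The wrist view shows all four white lugs: outer ends near columns 245 and 415, near-lug rows 108–145, far-lug rows 199–230. Shims stick out at rows 66–110 and 160–200. I'll fit the unit's pose to the lug outer corners.

```bash
cat > fit.py <<'E'
from h import *
i=r.camera_info('wrist')
im=cv2.imread('pics/w1.png')
px={(-87,120):(415,112),(-43,120):(413,145),(43,120):(407,202),(87,120):(405,230),(-87,-120):(244,108),(-43,-120):(246,142),(43,-120):(249,199),(87,-120):(250,228)}
M=np.array(list(px),float);W=np.array([at_z(i,*px[k],37.5)[:2] for k in px])
mc,wc=M.mean(0),W.mean(0);A=(M-mc).T@(W-wc);th=np.arctan2(A[0,1]-A[1,0],A[0,0]+A[1,1])
R=np.array([[np.cos(th),-np.sin(th)],[np.sin(th),np.cos(th)]]);t=wc-R@mc
print('pose',t.round(1),round(th,4));print((W-(M@R.T+t)).round(1).tolist())
s=r.get_state();w,x,y,z=s['orientation'];ax=np.arctan2(2*(x*y+w*z),1-2*(y*y+z*z))
print('tool x yaw',ax, 'turn about tool z', -(th+np.pi-ax))
pts={}
for n,m in dict(NL=(-65,100),NR=(-65,-100),FL=(65,100),FR=(65,-100)).items():
    for k,dx,h in(('lug',0,37.5),('pad',-63,43)):
        p=R@(np.array(m)+[dx,0])+t;q=proj(i,[*p,h]);print(n,k,p.round(1),np.round(q));pts[n+k]=q
        cv2.drawMarker(im,tuple(int(round(a)) for a in q),(0,0,255),0,8)
cv2.imwrite('pics/w1b.png',cv2.resize(im[50:270,150:490],None,fx=2.3,fy=2.3))
E
python3 fit.py
```

```text
pose [591.8 -81.7] -0.1816
[[-0.3, -2.3], [0.8, -0.6], [-0.8, -0.6], [0.4, 0.4], [-0.9, 1.2], [0.9, 1.0], [-1.1, 1.1], [1.1, -0.2]]
tool x yaw 2.977266953462579 turn about tool z 0.017269492863662972
NL lug [545.9  28.4] [401. 128.]
NL pad [484.   39.8] [406.  79.]
NR lug [ 509.8 -168.3] [259. 126.]
NR pad [ 447.8 -156.9] [255.  76.]
FL lug [673.8   5. ] [393. 216.]
FL pad [611.8  16.3] [398. 176.]
FR lug [ 637.7 -191.8] [262. 214.]
FR pad [ 575.7 -180.4] [260. 174.]
```

View pics/w1b.png

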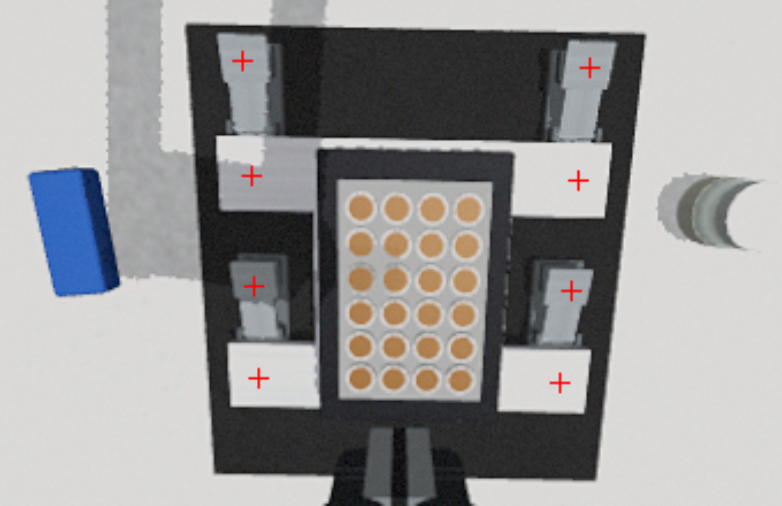

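The fit residuals are about 1 mm and every marker sits on its lug or pad. Going to the near-left lug first.

Emit:
{"fn": "carry_out", "kwargs": {
  "series": [17,28,0,0.017,17,28,0,0,17,28,0,0,16.4,26.9,0,0,0,0,45,0,0,0,45,0,0,0,45,0,0,0,45,0,0,0,43,0,0,0,20,0,0,0,10,0,0,0,10,0,0,0,0,0,0,0,0,0]
}}

```text
clock: 4.68
ee_pos: [545.6, 29.8, 61.3]
orientation: [0.001, 0.091, 0.996, 0.0]
ft_force: [-0.3, -0.3, 0.6]
finger_gap: -0.1
```

Emit:
{"fn": "carry_out", "kwargs": {
  "series": [0,0,2,0,0,0,2,0,0,0,0,0]
}}

```text
clock: 5.05
ee_pos: [544.7, 29.8, 56.2]
orientation: [-0.0, 0.091, 0.996, -0.0]
ft_force: [0.4, 0.2, 0.6]
finger_gap: -0.1
```

Emit:
{"fn": "carry_out", "kwargs": {
  "series": [0,0,1,0,0,0,0,0]
}}

```text
clock: 5.3
ee_pos: [544.8, 29.9, 55.2]
orientation: [-0.0, 0.091, 0.996, 0.0]
ft_force: [-0.5, 0.5, -0.1]
finger_gap: 0.0
```

Emit:
{"fn": "carry_out", "kwargs": {
  "series": [0,0,1,0,0,0,0,0]
}}

```text
clock: 5.55
ee_pos: [545.0, 29.9, 54.7]
orientation: [0.0, 0.091, 0.996, -0.0]
ft_force: [-0.1, -0.1, 4.2]
finger_gap: 0.2
```

Emit:
{"fn": "carry_out", "kwargs": {
  "series": [0,0,1,0,0,0,0,0]
}}

```text
clock: 5.8
ee_pos: [545.0, 29.9, 54.4]
orientation: [-0.0, 0.091, 0.996, -0.0]
ft_force: [-5.1, 0.6, 10.4]
finger_gap: 0.0
```

Near left is firm: 10 N with no sinking (tip at 37.4 mm). Lifting over to near right.

Emit:
{"fn": "carry_out", "kwargs": {
  "series": [0,0,-10,0,0,0,-30,0,0,0,-40,0,0,0,-15,0,0,-40,0,0,0,-40,0,0,0,-40,0,0,0,-40,0,0,0,-41,0,0,0,0,0,0,0,0,40,0,0,0,30,0,0,0,14,0,0,0,8,0,0,0,0,0]
}}

```text
clock: 7.68
ee_pos: [508.8, -167.6, 56.4]
orientation: [0.0, 0.091, 0.996, 0.0]
ft_force: [1.1, 0.0, 0.5]
finger_gap: 0.2
```

Emit:
{"fn": "carry_out", "kwargs": {
  "series": [0,0,1,0,0,0,0,0]
}}

```text
clock: 7.92
ee_pos: [509.1, -168.1, 56.2]
orientation: [0.001, 0.091, 0.996, -0.0]
ft_force: [-1.0, -0.6, 0.8]
finger_gap: 0.2
```

Emit:
{"fn": "carry_out", "kwargs": {
  "series": [0,0,1,0,0,0,0,0]
}}

```text
clock: 8.18
ee_pos: [508.6, -167.9, 54.5]
orientation: [0.0, 0.091, 0.996, -0.0]
ft_force: [0.1, 1.3, 1.3]
finger_gap: 0.1
```

Emit:
{"fn": "carry_out", "kwargs": {
  "series": [0,0,0.6,0,0,0,0,0]
}}

```text
clock: 8.43
ee_pos: [508.7, -167.9, 54.4]
orientation: [0.0, 0.091, 0.996, -0.0]
ft_force: [-1.7, 1.1, 5.6]
finger_gap: -0.2
```

Emit:
{"fn": "carry_out", "kwargs": {
  "series": [0,0,1,0,0,0,0,0,0,0,0,0]
}}

```text
clock: 8.8
ee_pos: [508.7, -168.0, 54.2]
orientation: [-0.0, 0.091, 0.996, -0.0]
ft_force: [-5.8, 2.2, 12.8]
finger_gap: -0.1
```

Near right is firm (12.8 N, no sinking). Far right next.

Emit:
{"fn": "carry_out", "kwargs": {
  "series": [0,0,-10,0,0,0,-30,0,0,0,0,0,-40,0,0,0,-40,0,0,0,-40,0,0,0,-10,0,0,0,0,0,0,0,0,0,24,0,0,0,12,0,0,0,0,0,0,0,0,0]
}}

```text
clock: 10.3
ee_pos: [636.4, -191.4, 57.4]
orientation: [0.0, 0.091, 0.996, -0.0]
ft_force: [-0.3, -1.1, 0.7]
finger_gap: 0.0
```

Emit:
{"fn": "carry_out", "kwargs": {
  "series": [0,0,1,0,0,0,0,0]
}}

```text
clock: 10.55
ee_pos: [636.6, -191.4, 56.2]
orientation: [0.0, 0.091, 0.996, -0.0]
ft_force: [0.0, 0.2, -0.3]
finger_gap: -0.2
```

Emit:
{"fn": "carry_out", "kwargs": {
  "series": [0,0,1,0,0,0,0,0]
}}

```text
clock: 10.8
ee_pos: [636.3, -191.3, 54.6]
orientation: [-0.0, 0.091, 0.996, 0.0]
ft_force: [0.4, -0.2, 0.2]
finger_gap: 0.1
```

Emit:
{"fn": "carry_out", "kwargs": {
  "series": [0,0,1,0,0,0,0,0]
}}

```text
clock: 11.05
ee_pos: [636.5, -191.4, 54.0]
orientation: [0.0, 0.091, 0.996, -0.0]
ft_force: [0.7, 0.3, 2.3]
finger_gap: 0.1
```

Emit:
{"fn": "carry_out", "kwargs": {
  "series": [0,0,1,0,0,0,0,0,0,0,0,0]
}}

```text
clock: 11.42
ee_pos: [636.6, -191.4, 52.9]
orientation: [0.0, 0.091, 0.996, -0.0]
ft_force: [-0.8, 0.4, 3.7]
finger_gap: 0.2
```

It's sinking at 3–4 N, so this is the corner that rocks. Pressing on to its stop.

Emit:
{"fn": "carry_out", "kwargs": {
  "series": [0,0,1,0,0,0,1,0,0,0,0,0,0,0,0,0]
}}

```text
clock: 11.92
ee_pos: [636.7, -191.5, 51.0]
orientation: [0.0, 0.091, 0.996, -0.0]
ft_force: [-0.3, 1.0, 6.3]
finger_gap: 0.1
```

Emit:
{"fn": "carry_out", "kwargs": {
  "series": [0,0,1,0,0,0,0,0,0,0,0,0]
}}

```text
clock: 12.3
ee_pos: [636.7, -191.5, 50.8]
orientation: [0.0, 0.091, 0.996, -0.0]
ft_force: [-2.7, 1.7, 9.7]
finger_gap: -0.3
```

Emit:
{"fn": "carry_out", "kwargs": {
  "series": [0,0,0.8,0,0,0,0,0,0,0,0,0]
}}

```text
clock: 12.68
ee_pos: [636.8, -191.6, 50.6]
orientation: [0.0, 0.091, 0.996, -0.0]
ft_force: [-4.3, 1.7, 14.5]
finger_gap: 0.2
```

The far-right lug sank 3.8 mm onto its stop. Now to its shim's pad, 65 mm towards the robot.

Emit:
{"fn": "carry_out", "kwargs": {
  "series": [0,0,-10,0,0,0,-30,0,0,0,0,0,35,0,0,0,30,0,0,0,0,0,0,0,0,0,20,0,0,0,6,0,0,0,0,0]
}}

```text
clock: 13.8
ee_pos: [572.3, -179.4, 61.5]
orientation: [-0.001, 0.091, 0.996, 0.0]
ft_force: [0.1, 0.2, -0.6]
finger_gap: -0.3
```

Emit:
{"fn": "carry_out", "kwargs": {
  "series": [0,0,2,0,0,0,2,0,0,0,2,0,0,0,0,0]
}}

```text
clock: 14.3
ee_pos: [572.7, -179.7, 57.5]
orientation: [0.0, 0.091, 0.996, -0.0]
ft_force: [-2.2, 0.0, 3.5]
finger_gap: -0.2
```

Emit:
{"fn": "carry_out", "kwargs": {
  "series": [0,0,2,0,0,0,2,0,0,0,2,0,0,0,0,0]
}}

```text
clock: 14.8
ee_pos: [572.2, -179.6, 51.1]
orientation: [-0.0, 0.091, 0.996, -0.0]
ft_force: [-2.0, 0.2, 3.7]
finger_gap: 0.2
```

Emit:
{"fn": "carry_out", "kwargs": {
  "series": [0,0,2,0,0,0,2,0,0,0,1,0,0,0,0,0]
}}

```text
clock: 15.3
ee_pos: [572.0, -179.6, 45.9]
orientation: [-0.0, 0.091, 0.996, 0.0]
ft_force: [-2.9, 0.6, 3.5]
finger_gap: 0.0
```

Emit:
{"fn": "carry_out", "kwargs": {
  "series": [0,0,1,0,0,0,1,0,0,0,0,0,0,0,0,0]
}}

```text
clock: 15.8
ee_pos: [572.1, -179.6, 44.5]
orientation: [-0.0, 0.091, 0.996, 0.0]
ft_force: [-6.1, 1.1, 9.7]
finger_gap: 0.3
```

Emit:
{"fn": "carry_out", "kwargs": {
  "series": [0,0,1,0,0,0,0,0,0,0,0,0]
}}

```text
clock: 16.18
ee_pos: [572.1, -179.6, 44.3]
orientation: [-0.001, 0.091, 0.996, -0.0]
ft_force: [-8.8, 1.1, 14.2]
finger_gap: -0.2
```

The pad is on its hard stop (tip at 27.3 mm against 28 expected, 14 N). I'll lift clear and look from the earlier viewpoint.

Emit:
{"fn": "carry_out", "kwargs": {
  "series": [0,0,-2,0,0,0,-10,0,0,0,-40,0,0,0,-45,0,0,0,-45,0,0,0,-45,0,0,0,-45,0,0,0,-45,0,0,30,0,0,0,30,0,0,0,30,0,0,0,0,0,0,0,0,0,0]
}}

```text
clock: 17.8
ee_pos: [588.8, -91.4, 320.1]
orientation: [0.0, 0.091, 0.996, -0.0]
ft_force: [-0.9, -0.2, -0.4]
finger_gap: -0.4
```

```bash
python3 b.py w2; python3 - <<'E'
import cv2
a=cv2.imread('pics/w2.png');cv2.imwrite('pics/w2c.png',cv2.resize(a[40:280,140:500],None,fx=2.2,fy=2.2))
E
```

```text
17.8 [588.75709498 -91.43868804 320.05674372] [ 1.70944034e-04  9.06451760e-02  9.95883202e-01 -2.64661966e-04] [-0.9242287  -0.1502658  -0.39872749] -0.36907093250007406
(array([522.72367072, -78.5196511 , 443.98360612]), array([ 0.24839876, -0.05801639, -0.96704061]))
lug_near_right 0.74 (257, 127) [ 507.2 -169.5   37.5]
lug_far_left 0.83 (392, 217) [ 6.732e+02 -2.000e-01  3.750e+01]
lug_far_right 0.84 (261, 216) [ 636.4 -195.6   37.5]
unit 0.63 (329, 176) [595.8 -83.3  28. ]
```

View pics/w2c.png

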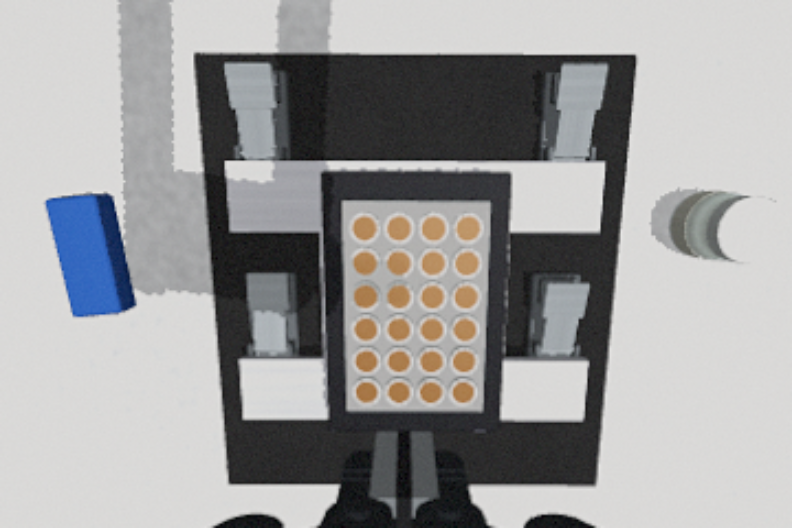

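The picture shows the far-right shim flat: its pad at about (271,290) in the crop no longer overhangs its base. The other three pads are still raised, the unit sits in the same place on the mat, and the bystanders look unmoved. The arm is clear, so I'm handing in.

```bash
python3 -c "
from cell import r
print(r.get_state()['ft_force'],r.finish_job())"
```

```text
the job is handed in; nothing more can be done
[ 0.05826578 -0.2463406  -0.47484818] None
```

I found the rocking corner, **far right**, pressed its shim flat, and handed the job in after about 18 s of the 64 s. No verdict was reported.

- **Corners pressed:** near left and near right held firm at 10 N and 13 N. Far right began to sink at about 3 N and stopped 3.8 mm down. I did not press far left, as only one corner gives.
- **Shim:** I pressed the far-right pad onto its hard stop at 14 N. The fingertips read 27.3 mm there, against 28 mm expected for flat.
- **Last checks:** the final wrist picture showed that shim flat, the other three up, and the unit on the same spot on the mat. The jar and slide box had not visibly moved. The driver was outside that crop, and the arm never went near it. The arm ended high and clear, with wrist force about 0.5 N.
- **Not checked or disagreeing:** I did not press the far-right lug again to confirm it is now firm. In the last picture the point finder missed the near-left lug, and its other points were up to about 5 mm off my fit. The picture itself showed no shift of the unit.

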